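# Clamp a mounted print in the studio screw press

## Task

Push the plywood board with the print along its guides into the screw press until it rests against the back stop. Then take the crank by its wooden knob and wind it round clockwise (seen from above) until the platen clamps the board firmly, which you feel as the knob pushing back with about 7 N, but do not over-tighten it and crush the print. Let go and leave the jar, the ink bottle and the brayer where they are.

Things in the scene. Friction and masses are not known exactly. Their poses are not given: they have to be found in the camera images.
- press: Grey screw press fixed to the table. Origin: on the table below the screw axis; x = feed direction (into the press), z up. Bed x -200 to 140 mm, 210 mm wide, top 30 mm above the table. Side guides 10 mm high, inner faces at y = -62.5 and 62.5 mm. Two columns (26 mm thick, y = -88 and 88 mm) carry a bridge 45 mm thick in x, 220 mm long in y, 134 to 166 mm above the table.
- stop (a point): Middle of the face of the back stop, a steel bar 14 mm high across the far end of the bed, 120 mm beyond the screw axis (press x = 120 mm). The point lies at bed height, 30 mm above the table.
- board: Plywood board 260 (x) by 120 (y) by 18 mm (z), 0.3 to 0.65 kg, a print on its top, loose on the bed between the guides, sticking out at the feed side; x as the press's x. Origin: centre of its underside. Home, its origin is 130 mm before the stop's face (press x = -10 mm); it starts 40 to 75 mm short of that. Its near end face is 130 mm from the origin along -x.
- platen: Dark steel pressing plate 120 by 110 by 18 mm under the screw. Origin on the screw axis, 20 mm above its lower face, which starts 17 to 37 mm above the board. Clockwise crank turns (from above) lower it 22 mm a turn. A stiff spring pack backs it: the crank can go on when the platen has stopped on the board, and the clamping force then rises steeply, within a small part of a turn.
- grip (a point): Point on the axis of the crank's upright wooden knob, 30 mm above the knob's lower end and 220 mm above the table. Knob 26 mm in diameter, 56 mm tall (top 26 mm above this point); it spins freely on its own axis, 55 mm from the crank's axis. A flat steel crank arm runs below it, top 188 mm above the table. The crank turns at a fixed height and stays where it is left.
- hub (a point): Point on the crank's vertical axis, level with point grip, in free air above the crank arm. Running free the crank takes 2 to 4 N along the circle at the knob (up to 3 N of friction either way when stopped); once the platen bears this grows by 1 N per 16 N of clamping force. About 7 N is a firm clamp, under 6 N loose, over 13 N crushes the print. Let go, the crank springs back a little and holds.
- marker_jar: Bystander: glass jar of marker pens, 72 mm in diameter, about 160 mm tall. Origin: centre of its underside.
- ink_bottle: Bystander: small ink bottle with a black cap, 52 mm in diameter, 75 mm tall. Origin: centre of its underside.
- brayer: Bystander: hand roller lying on the table, rubber roller 90 mm long and 34 mm in diameter on its y axis, wooden handle along -x to 130 mm. Origin: on the table below the middle of the roller.

How it is judged (in metres and radians):
On the way, in this order (a step that is already met when the one before it is completed fails the run):
1. the board is home: within 4 mm of the back stop (x of board in the frame of press above -0.014 m), for 0.2 s.
2. the platen clamps the board firmly: with more than 35 N (contact force between platen and board above 35 N), for 0.2 s.
At the end, for the whole second after the job is handed in: The board is within 4 mm of the back stop and the platen still clamps it with more than 25 N after the robot has let go, all at rest (x of board in the frame of press above -0.014 m and contact force between platen and board above 25 N and linear speed of each of board, platen below 0.01 m/s); the robot touches nothing.
It fails at once if the print is crushed: the platen presses the board with more than 180 N (over 13 N at the knob) (contact force between platen and board above 180 N).
It fails at once if the jar is moved more than 25 mm (distance of marker_jar from where it was at the start of the episode above 0.025 m).
It fails at once if the ink bottle is moved more than 25 mm (distance of ink_bottle from where it was at the start of the episode above 0.025 m).
It fails at once if the brayer is moved more than 25 mm (distance of brayer from where it was at the start of the episode above 0.025 m).
It also fails if it takes over 72 s, if anything falls off the work surface, if the arm or the gripper's body presses on something with over 40 N, if the wrist force passes 120 N, or if a joint passes its speed limit or range.

## Robot

A 6-joint arm with a two-finger parallel gripper is mounted at the origin on the work surface. World frame = base frame: x ahead of the robot, y to its left, z up, the work surface at z = 0. Lengths are in mm, angles in rad, forces in N, time in s.
With the tool pointing down it reaches from about 400 to 925 mm from the base axis. Payload 12.5 kg.
Tool frame: the origin (TCP) lies midway between the tips of the shut fingers; the grasp point (between the pads) lies 19 mm behind it (env.grip_depth is the distance from the TCP to the grasp point, in mm); z points along the fingers, y is the line along which they close (so a half turn about z gives the same grasp; the last joint's range is limited). The gripper opens to 95 mm and grips with 3 to 60 N. Pads are 20 mm wide; open, the fingers measure 119 mm over their backs; the gripper's body (75 mm by 180 mm) begins 59 mm behind the grasp point.
Start: joints at [1.176, 0.491, 1.559, -0, 1.092, -0.106], TCP at [177.984, 599.14, 214.661] pointing down, gripper open.
Joint ranges: [-3.1, 3.1], [-0.84, 2.19], [0.05, 2.79], [-1.13, 4.28], [0.06, 2.93], [-2.69, 2.69]. Speed limits (rad/s): [2.22, 2.22, 2.79, 3.14, 3.14, 3.14].

## Interface

Orientations are given as [roll, pitch, yaw] about the fixed x, y, z axes, in that order (R = Rz(yaw) Ry(pitch) Rx(roll)).
In Python, from cell import monitor, viewer, order, env gives the robot as it stands.
- The arm moves only by the tool move_arm, never from a script. Its argument "moves" is one flat list of numbers, 4 for each row, row after row: the shift along the tool's x, y, z normalised to -1 to 1, where 1 is 0.15 m, then the turn about the tool's z normalised to -1 to 1, where 1 is pi/2 rad. A call has 1 to 10 rows; each row shifts and turns the commanded pose from where the row before left it, along the tool's axes as they then stand; what a row does not reach is not made up. A row lasts 1/8 s, in which the tool goes at most 62.5 mm and 10.7 degrees, less where a joint would pass 70% of its speed; a pose out of reach is approached as far as the arm can. A call with a number of a shift or a turn outside -1 to 1 is refused whole. A call with a gripper value outside its range is refused whole. "claw" is the finger opening in mm, from 0 to 95.1, set as the call begins (left out, the last holds). The fingers move at their own pace and stop on an object; the grip force is fixed at half the most. Time passes only in rows, so rows that do not move let the fingers close. It gives the time, the measured TCP pose, the force, the opening and the grip force at its end, in the units of the state.
- monitor.state(): the state, without advancing time (a new reading comes with each control period).
- viewer.read_camera(name): name is "side" or "top" or "wrist"; returns the picture (400x640x3 uint8, red, green, blue); there is no depth.
- viewer.camera_info(name): a dict with "K" (3x3 intrinsics, pixels), "dist_coeffs" ([k1, k2, p1, p2, k3] as OpenCV has them; the pictures are not rectified), "camera_from_world" (4x4, takes a point from world to camera coordinates). Camera axes: x right, y down, z forward; pixel columns grow to the right and rows downward; lengths in mm; the calibration is good to about 2 mm. A picture is of the moment at which its call begins: read the wrist's pose just before it. camera_info takes no time and is no camera call; for the wrist camera it gives the pose at the moment of the call.
- order.job_done(): hands the job in; it is judged then, once.
The state is a dict: "t": time; "joints": joint angles; "qvel": joint speeds; "tau": joint torques, N m; "eef_pos": TCP position; "tcp_rot": TCP orientation; "ft_force": force on the tool from outside, world axes, zero at the start; "moment": the same for the moment, N m; "opening": opening from 0.0 (shut) to 1.0 (fully open); "grip_force": force on a finger pad.
Only numpy, scipy, OpenCV 4.12 (cv2) and the standard library are available. Lean on these libraries where they do the work, as an engineer would, in place of code of your own. Each camera call takes 0.05 s, during which the arm holds its last target. There are 200 camera calls.

## Working session

There is one attempt and no reset: what is moved stays moved. The work goes in short steps, Python scripts to look and compute and a tool call to move; the robot and the scene stay as the last step left them, time stands still between calls to the robot, and variables do not carry over. Pictures are saved under pics/ and viewed, at most 10 in all, crops included, and the job is handed in when it is done.

Besides the shell and the picture viewer there is one more tool, called by a JSON object that holds its "op" and its "data". move_arm: Moves the arm, as the interface text tells. Scaled input: -1 to 1 covers 0.15 m each way for a shift and pi/2 rad each way for a turn. Its arguments: {"type":"object","properties":{"moves":{"type":"array"},"claw":{"type":"number"}},"required":["moves"]}

```bash
ls; mkdir -p pics; python3 - <<'E'
from cell import monitor, viewer, order, env
import cv2
print(monitor.state())
for n in ("top","side"):
    cv2.imwrite(f"pics/{n}0.png",viewer.read_camera(n)[:,:,::-1])
    i=viewer.camera_info(n);print(n,i["K"],i["dist_coeffs"],i["camera_from_world"])
E
```

```text
pics
{'t': 0.0, 'joints': array([ 1.17636184e+00,  4.91557780e-01,  1.55949785e+00, -1.10647385e-05,
        1.09168511e+00, -1.05590507e-01]), 'qvel': array([ 0.00145   ,  0.00228808, -0.00027991, -0.00118856,  0.00040216,
        0.00094281]), 'tau': array([ 1.83301679e-03, -6.12640500e+01, -2.58182591e+01,  6.93172077e-02,
        4.81982832e-02, -1.46076968e-04]), 'eef_pos': array([177.90060757, 598.87056165, 214.04618497]), 'tcp_rot': array([-3.14044993e+00, -1.11243577e-04,  2.85275372e+00]), 'ft_force': array([ 0.89104927, -1.24053662,  0.51588673]), 'moment': array([ 0.01158785, -0.06721707,  0.04342382]), 'grip_force': 0.0, 'opening': 0.9991179675824324}
top [[451.15218189   0.         321.24734349]
 [  0.         451.15218189 190.5410384 ]
 [  0.           0.           1.        ]] [-0.11646906  0.          0.          0.          0.        ] [[ 1.21480098e-02 -9.99921807e-01  2.96744439e-03 -1.15961722e+01]
 [-9.92476888e-01 -1.24190266e-02 -1.21800635e-01  5.53542594e+02]
 [ 1.21827964e-01 -1.46548467e-03 -9.92550150e-01  1.66385539e+03]
 [ 0.00000000e+00  0.00000000e+00  0.00000000e+00  1.00000000e+00]]
side [[373.84345858   0.         314.56402521]
 [  0.         373.84345858 202.36750206]
 [  0.           0.           1.        ]] [-0.07639023  0.          0.          0.          0.        ] [[ 9.91289489e-01 -1.31653893e-01  3.52160027e-03 -5.08627994e+02]
 [-9.78613450e-02 -7.54216003e-01 -6.49292983e-01  1.48676433e+02]
 [ 8.81379962e-02  6.43292680e-01 -7.60530224e-01  1.41848949e+03]
 [ 0.00000000e+00  0.00000000e+00  0.00000000e+00  1.00000000e+00]]
```

View pics/top0.png

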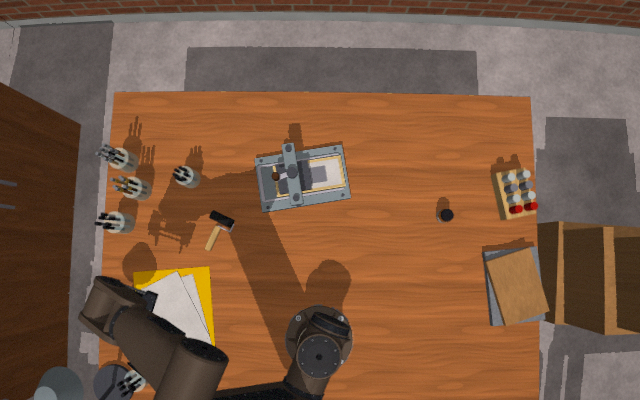

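View pics/side0.png

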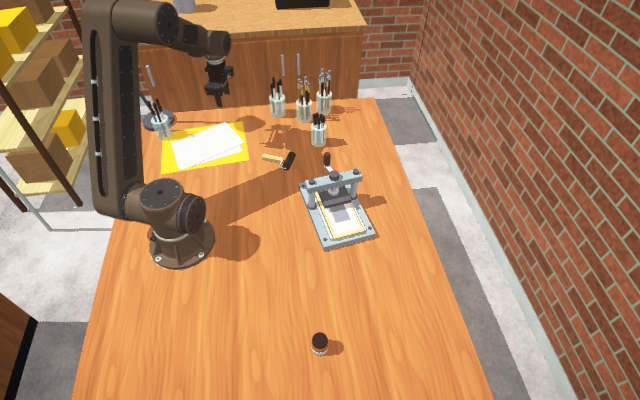

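```bash
python3 - <<'E'
import cv2
a=cv2.imread("pics/top0.png")[130:225,235:365]; b=cv2.imread("pics/side0.png")[140:255,260:400]
cv2.imwrite("pics/c.png",cv2.vconcat([cv2.resize(a,(416,304),interpolation=cv2.INTER_CUBIC),cv2.resize(b,(416,296),interpolation=cv2.INTER_CUBIC)]) if 0 else cv2.hconcat([cv2.resize(a,(400,292),interpolation=3),cv2.resize(b,(355,292),interpolation=3)]))
E
```

```text
(no output)
```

View pics/c.png

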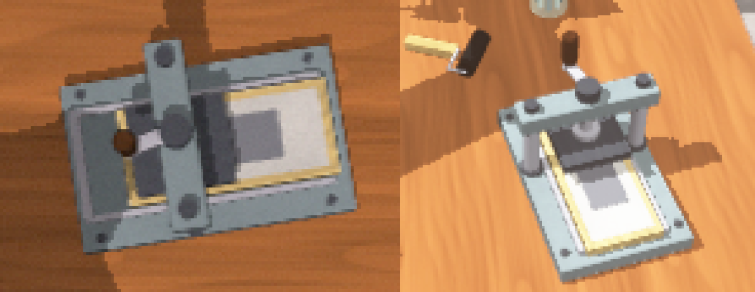

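```bash
cat > h.py <<'E'
from cell import monitor, viewer, order, env
import cv2, numpy as np
def plane(n,uv,z,info=None):
    i=info or viewer.camera_info(n); K=np.array(i["K"]);T=np.array(i["camera_from_world"])
    p=cv2.undistortPoints(np.array(uv,float).reshape(-1,1,2),K,np.array(i["dist_coeffs"]))[:,0]
    d=np.c_[p,np.ones(len(p))]@T[:3,:3]; c=-T[:3,:3].T@T[:3,3]
    return c+d*((z-c[2])/d[:,2])[:,None]
def proj(n,P,info=None):
    i=info or viewer.camera_info(n);T=np.array(i["camera_from_world"])
    return cv2.projectPoints(np.array(P,float).reshape(-1,3),cv2.Rodrigues(T[:3,:3])[0],T[:3,3],np.array(i["K"]),np.array(i["dist_coeffs"]))[0][:,0]
E
python3 - <<'E'
from h import *
np.set_printoptions(precision=1,suppress=True)
f=lambda a:[(235+u/3.077,130+v/3.074) for u,v in a]
b=plane("top",f([(62,85),(328,38),(357,210),(86,252)]),30)[:,:2]
print(b, [np.linalg.norm(b[i]-b[i-1]) for i in range(4)])
ctr=b.mean(0); x=(b[0]+b[3]-b[1]-b[2]);x/=np.linalg.norm(x);print("yaw",np.arctan2(x[1],x[0]))
o=ctr+30*x; print("origin",o)
y=np.array([-x[1],x[0]])
for nm,pts,z in [("board",[(119,107),(133,205),(321,82),(338,172)],48),("knob",[(124,138)],246),("hub",[(177,128)],190)]:
    P=plane("top",f(pts),z)[:,:2];print(nm,P,"press:",np.c_[(P-o)@x,(P-o)@y])
print("bottle",plane("top",[(446,215)],75),"jar",plane("top",[(186,177)],80),"brayer",plane("top",[(222,221)],20))
E
```

```text
[[ 677.4  249. ]
 [ 740.9  -80.4]
 [ 526.  -117.3]
 [ 470.2  213.2]] [np.float64(210.21804331263792), np.float64(335.46352599352286), np.float64(218.02377850839324), np.float64(335.1720064699161)]
yaw 1.7496205602858659
origin [598.3  95.6]
board [[647.2 175.4]
 [526.8 155.4]
 [681.4 -71.3]
 [570.3 -92.7]] press: [[  69.8  -62.3]
 [  71.5   59.7]
 [-179.1  -52. ]
 [-180.4   61.1]]
knob [[577.8 148.1]] press: [[55.3 10.8]]
hub [[598.6  94.9]] press: [[-0.8 -0.2]]
bottle [[ 463.6 -465.4   75. ]] jar [[592.3 497.7  80. ]] brayer [[434.5 369.3  20. ]]
```

{"op": "move_arm", "data": {"moves": [0, 0, -0.14, 0.117, 0, 0, -0.14, 0.117, 0, 0, -0.14, 0.117, 0, 0, -0.14, 0.117, 0, 0, -0.14, 0.117, 0, 0, -0.14, 0.117, 0, 0, 0, 0], "claw": 0}}

```text
t: 0.98
eef_pos: [178.1, 599.4, 341.6]
tcp_rot: [3.14, -0.002, 1.751]
ft_force: [0.3, 0.1, -0.6]
opening: 0.322
grip_force: 0.0
```

{"op": "move_arm", "data": {"moves": [-0.3, 0.13, 0, 0, -0.3, 0.13, 0, 0, -0.3, 0.13, 0, 0, -0.3, 0.13, 0, 0, -0.3, 0.13, 0, 0, -0.3, 0.13, 0, 0, -0.3, 0.13, 0, 0, -0.3, 0.13, 0, 0, -0.3, 0.13, 0, 0, -0.3, 0.13, 0, 0]}}

```text
t: 2.22
eef_pos: [450.5, 189.6, 339.5]
tcp_rot: [-3.14, -0.0, 1.755]
ft_force: [-0.4, 1.7, 0.5]
opening: 0.008
grip_force: 0.0
```

```bash
python3 - <<'E'
from h import *
np.set_printoptions(precision=2,suppress=True)
i=viewer.camera_info("wrist");T=np.array(i["camera_from_world"]);print(T,i["K"][0][0],-T[:3,:3].T@T[:3,3],monitor.state()["eef_pos"])
cv2.imwrite("pics/w1.png",viewer.read_camera("wrist")[:,:,::-1])
E
```

```text
[[   0.98    0.18   -0.   -476.62]
 [   0.18   -0.95    0.25   39.14]
 [   0.05   -0.25   -0.97  538.01]
 [   0.      0.      0.      1.  ]] 277.8791895354544 [437.5  258.42 509.86] [450.45 189.57 339.52]
```

View pics/w1.png

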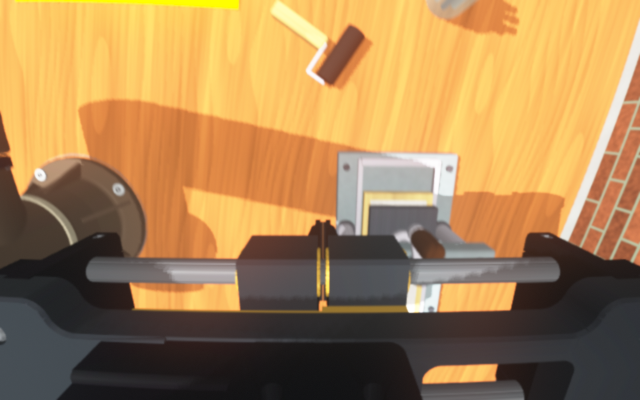

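{"op": "move_arm", "data": {"moves": [-0.3, 0.107, 0, 0, -0.3, 0.107, 0, 0, -0.3, 0.107, 0, 0, -0.3, 0.107, 0, 0, -0.3, 0.107, 0, 0, -0.3, 0.107, 0, 0, -0.3, 0.107, 0, 0, -0.3, 0.107, 0, 0, 0, 0, 0, 0]}}

```text
t: 3.4
eef_pos: [641.2, -142.7, 337.9]
tcp_rot: [-3.139, -0.001, 1.752]
ft_force: [-0.1, -0.7, -0.7]
opening: 0.005
grip_force: 0.0
```

```bash
python3 - <<'E'
from h import *
np.set_printoptions(precision=4,suppress=True)
s=monitor.state();i=viewer.camera_info("wrist")
im=viewer.read_camera("wrist");np.save("w2.npy",[im,i],allow_pickle=True) if 0 else None
import pickle;pickle.dump((im,i),open("w2.pkl","wb"));print(s["eef_pos"],s["tcp_rot"])
cv2.imwrite("pics/w2.png",cv2.resize(im[:,:,::-1],(800,500)))
E
```

```text
[ 641.1715 -142.7357  337.8501] [-3.1389 -0.0013  1.7517]
```

View pics/w2.png

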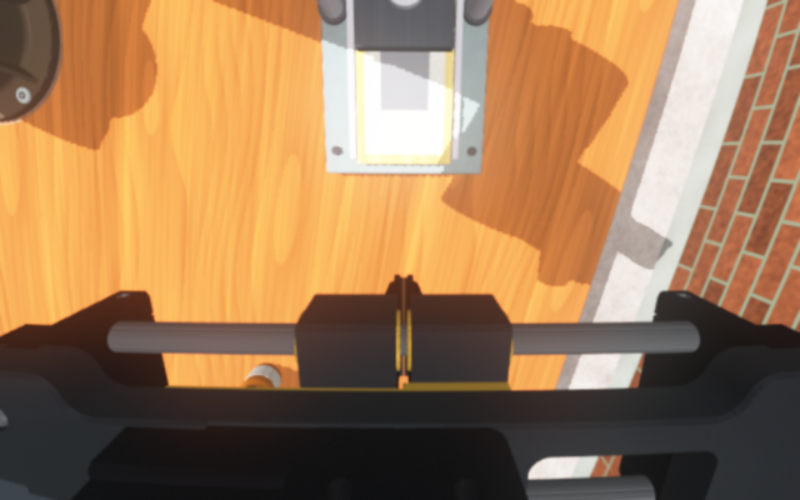

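```bash
python3 - <<'E'
from h import *
import pickle
np.set_printoptions(precision=1,suppress=True)
im,i=pickle.load(open("w2.pkl","rb"))
o=np.array([598.3,95.6]);a=1.7496;x=np.array([np.cos(a),np.sin(a)]);y=np.array([-x[1],x[0]])
for n,p,z in [("bed",[(327,172),(481,173),(322,40),(487,40)],30),("boardtop",[(357,162),(452,164),(358,52),(453,52)],48)]:
    P=plane("w",np.array(p)/1.25,z,i)[:,:2]; print(n,P,"press",np.c_[(P-o)@x,(P-o)@y], [np.arctan2(*(P[k+2]-P[k])[::-1]) for k in (0,1)])
E
```

```text
bed [[ 529.8 -113.3]
 [ 735.3  -77.4]
 [ 501.9   47.8]
 [ 705.6   84.6]] press [[-193.4  104.5]
 [-194.6 -104. ]
 [ -29.9  103.3]
 [ -29.9 -103.6]] [np.float64(1.742277355149477), np.float64(1.7521290626873687)]
boardtop [[570.3 -92.4]
 [691.6 -73. ]
 [551.7  37.2]
 [665.1  57.8]] press [[-180.    61. ]
 [-182.5  -61.9]
 [ -49.2   56.2]
 [ -49.1  -59. ]] [np.float64(1.7127792791645067), np.float64(1.7712088130529915)]
```

{"op": "move_arm", "data": {"moves": [0, 0, 0.334, 0, 0, 0, 0.334, 0, 0, 0, 0.334, 0, 0, 0, 0.334, 0, 0, 0, 0.334, 0, 0, 0, 0.334, 0, 0, 0, 0, 0, 0.12, 0, 0, 0, 0.12, 0, 0, 0, 0, 0, 0, 0]}}

```text
t: 4.7
eef_pos: [634.5, -102.8, 41.8]
tcp_rot: [3.14, 0.001, 1.753]
ft_force: [0.1, 0.2, -0.8]
opening: 0.004
grip_force: 0.0
```

{"op": "move_arm", "data": {"moves": [0.03, 0, 0.015, 0, 0.03, 0, 0, 0, 0.03, 0, 0, 0, 0.03, 0, 0, 0, 0.03, 0, 0, 0, 0.03, 0, 0, 0, 0.03, 0, 0, 0, 0.03, 0, 0, 0]}}

```text
t: 5.7
eef_pos: [627.7, -69.0, 37.7]
tcp_rot: [-3.142, -0.0, 1.75]
ft_force: [0.1, -2.8, -1.1]
opening: 0.002
grip_force: 1.1
```

{"op": "move_arm", "data": {"moves": [0.02, 0, 0, 0, 0.02, 0, 0, 0, 0.02, 0, 0, 0]}}

```text
t: 6.08
eef_pos: [626.2, -60.3, 37.7]
tcp_rot: [-3.142, -0.0, 1.75]
ft_force: [0.5, -2.1, 0.1]
opening: 0.004
grip_force: 1.0
```

{"op": "move_arm", "data": {"moves": [0.014, 0, 0, 0, 0.014, 0, 0, 0]}}

```text
t: 6.32
eef_pos: [625.4, -56.2, 37.7]
tcp_rot: [-3.142, -0.0, 1.75]
ft_force: [0.3, -2.2, -1.0]
opening: 0.003
grip_force: 1.0
```

{"op": "move_arm", "data": {"moves": [0.014, 0, 0, 0, 0.014, 0, 0, 0]}}

```text
t: 6.58
eef_pos: [624.7, -52.1, 37.8]
tcp_rot: [-3.142, -0.0, 1.75]
ft_force: [0.6, -2.3, -1.1]
opening: -0.001
grip_force: 1.0
```

{"op": "move_arm", "data": {"moves": [0.014, 0, 0, 0, 0.014, 0, 0, 0]}}

```text
t: 6.82
eef_pos: [623.9, -47.9, 37.8]
tcp_rot: [3.142, -0.0, 1.75]
ft_force: [-0.1, -2.0, -0.5]
opening: 0.002
grip_force: 0.9
```

{"op": "move_arm", "data": {"moves": [0.014, 0, 0, 0]}}

```text
t: 6.95
eef_pos: [623.9, -47.5, 37.9]
tcp_rot: [3.141, 0.002, 1.751]
ft_force: [-0.4, -21.8, -1.0]
opening: 0.006
grip_force: 10.8
```

{"op": "move_arm", "data": {"moves": [0.014, 0, 0, 0]}}

```text
t: 7.08
eef_pos: [624.0, -47.3, 38.1]
tcp_rot: [3.14, 0.005, 1.751]
ft_force: [-0.0, -34.5, -0.7]
opening: 0.003
grip_force: 16.9
```

{"op": "move_arm", "data": {"moves": [0.014, 0, 0, 0]}}

```text
t: 7.2
eef_pos: [624.1, -47.1, 38.4]
tcp_rot: [3.139, 0.007, 1.752]
ft_force: [0.5, -46.9, -0.9]
opening: 0.002
grip_force: 23.0
```

{"op": "move_arm", "data": {"moves": [-0.2, 0, 0, 0, -0.2, 0, 0, 0, 0, 0, -0.33, 0, 0, 0, -0.33, 0, 0, 0, -0.33, 0, 0, 0, -0.33, 0, 0, 0, -0.33, 0, 0.3, 0, -0.33, 0, 0.3, 0, 0, 0, 0, 0, 0, 0], "claw": 80}}

```text
t: 8.45
eef_pos: [617.3, -12.6, 332.4]
tcp_rot: [3.141, -0.0, 1.753]
ft_force: [0.1, -0.4, -1.0]
opening: 0.842
grip_force: 0.0
```

```bash
python3 - <<'E'
from h import *
s=monitor.state();i=viewer.camera_info("wrist")
im=viewer.read_camera("wrist")
import pickle;pickle.dump((im,i),open("w3.pkl","wb"));print(s["eef_pos"],s["tcp_rot"])
cv2.imwrite("pics/w3.png",cv2.resize(im[:,:,::-1],(800,500)))
print(proj("w",[[577.8,148.1,246],[577.8,148.1,190],[598.6,94.9,190]],i)*1.25)
E
```

```text
[617.34941131 -12.60519185 332.35140563] [ 3.14057908e+00 -4.94042327e-04  1.75325942e+00]
[[388.51051036   8.47760754]
 [391.20719587  36.29733466]
 [404.48422469 108.26590492]]
```

View pics/w3.png

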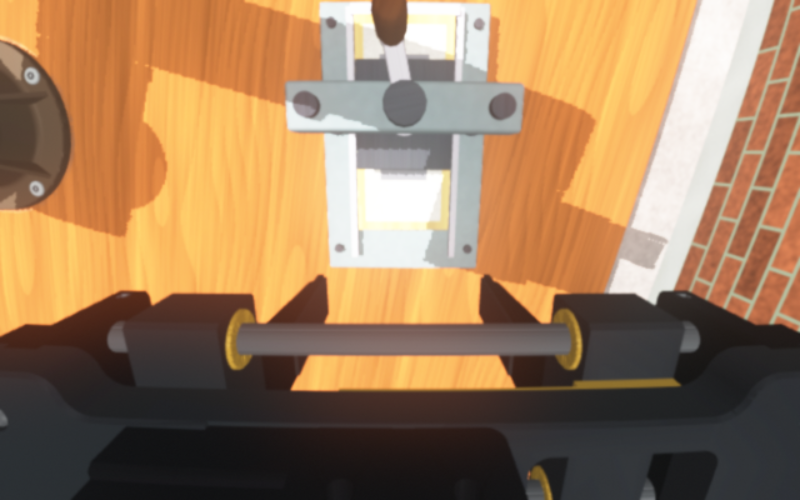

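{"op": "move_arm", "data": {"moves": [0.27, 0, 0, 0, 0.27, 0, 0, 0, 0, 0, 0, 0, 0, 0, 0, 0]}}

```text
t: 9.0
eef_pos: [603.8, 63.5, 331.1]
tcp_rot: [-3.141, 0.0, 1.75]
ft_force: [0.3, -0.3, -0.1]
opening: 0.846
grip_force: 0.0
```

```bash
python3 - <<'E'
from h import *
s=monitor.state();i=viewer.camera_info("wrist")
im=viewer.read_camera("wrist")
import pickle;pickle.dump((im,i),open("w4.pkl","wb"));print(s["eef_pos"],s["tcp_rot"])
cv2.imwrite("pics/w4.png",cv2.resize(im[:,:,::-1],(800,500)))
print(proj("w",[[577.8,148.1,246],[577.8,148.1,190],[598.6,94.9,190]],i)*1.25)
E
```

```text
[603.81626375  63.48403916 331.13897406] [-3.14100313e+00  3.35503361e-06  1.74972228e+00]
[[388.57492687 129.30151001]
 [391.25081308 134.03764254]
 [404.11034802 199.2048355 ]]
```

View pics/w4.png

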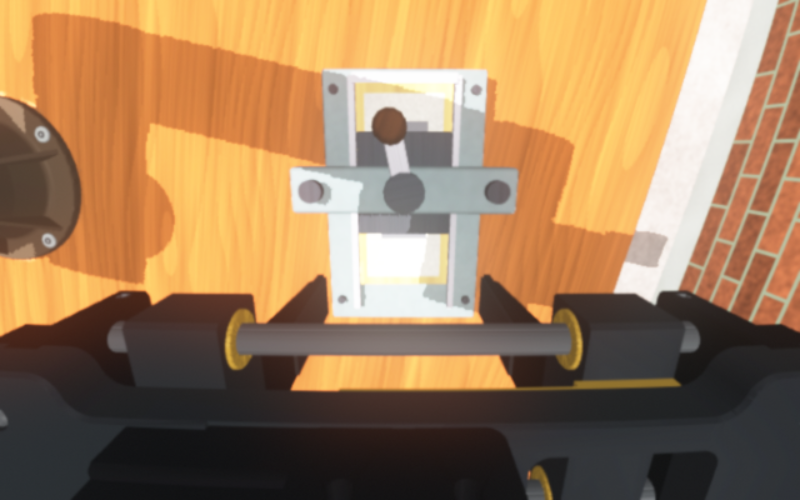

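```bash
python3 - <<'E'
from h import *
import pickle
np.set_printoptions(precision=1,suppress=True)
im,i=pickle.load(open("w4.pkl","rb"))
hsv=cv2.cvtColor(im,cv2.COLOR_RGB2HSV);m=((hsv[...,2]<110)&(hsv[...,1]>90)).astype(np.uint8)
m[:,:270]=0;m[:,350:]=0;m[130:]=0
n,l,st,c=cv2.connectedComponentsWithStats(m);k=1+st[1:,4].argmax();print(st[k],c[k]*1.25)
o=np.array([598.3,95.6]);a=1.7496;x=np.array([np.cos(a),np.sin(a)]);y=np.array([-x[1],x[0]])
for nm,p,z in [("knob",[c[k]*1.25,(389,125)],246),("bedcorn",[(322,70),(487,70),(471,317),(333,318)],30),("hub",[(404,193)],188),("bolts",[(312,191),(498,191)],172)]:
    P=plane("w",np.array(p)/1.25,z,i)[:,:2]; print(nm,P,"press",np.c_[(P-o)@x,(P-o)@y])
E
```

```text
[299  96  25  18  92] [387.7 135.1]
knob [[577.8 144.1]
 [577.6 151. ]] press [[51.4 11.5]
 [58.2 10.5]]
bedcorn [[ 472.1  217.7]
 [ 676.   254.3]
 [ 731.5  -78.9]
 [ 529.4 -116.8]] press [[ 142.6  102.4]
 [ 142.3 -104.7]
 [-195.4 -100. ]
 [-196.8  105.5]]
hub [[597.6 100.1]] press [[ 4.6 -0.1]]
bolts [[511.9  85.1]
 [685.  116.2]] press [[  5.1  86.9]
 [  4.9 -89. ]]
```

{"op": "move_arm", "data": {"moves": [0.3, -0.034, 0, 0, 0.3, -0.034, 0, 0, 0, 0, 0.29, 0, 0, 0, 0.29, 0, 0, 0, 0.29, 0, 0, 0, 0, 0, 0, 0, 0, 0]}}

```text
t: 9.93
eef_pos: [578.5, 150.6, 202.6]
tcp_rot: [3.14, 0.0, 1.749]
ft_force: [-0.2, 0.5, 0.7]
opening: 0.84
grip_force: 0.0
```

{"op": "move_arm", "data": {"moves": [0, 0, 0, 0, 0, 0, 0, 0, 0, 0, 0, 0, 0, 0, 0, 0, 0, 0, 0, 0, 0, 0, 0, 0], "claw": 0}}

```text
t: 10.68
eef_pos: [577.5, 151.2, 201.0]
tcp_rot: [-3.142, -0.0, 1.75]
ft_force: [-1.5, 0.3, 2.6]
opening: 0.268
grip_force: 17.1
```

```bash
python3 - <<'E'
import numpy as np
th=np.radians(11-12*np.arange(0,71));p=55*np.c_[np.cos(th),np.sin(th)]
d=np.diff(p,axis=0)/150*[1,-1]
for k in range(0,40,10):
    print(k, ", ".join(f"{a:.3f}, {b:.3f}, 0, 0" for a,b in d[k:k+10]))
E
```

```text
0 0.007, 0.076, 0, 0, -0.009, 0.076, 0, 0, -0.025, 0.072, 0, 0, -0.039, 0.066, 0, 0, -0.052, 0.056, 0, 0, -0.063, 0.044, 0, 0, -0.071, 0.030, 0, 0, -0.075, 0.015, 0, 0, -0.077, -0.001, 0, 0, -0.075, -0.017, 0, 0
10 -0.069, -0.032, 0, 0, -0.061, -0.046, 0, 0, -0.050, -0.058, 0, 0, -0.037, -0.067, 0, 0, -0.022, -0.073, 0, 0, -0.007, -0.076, 0, 0, 0.009, -0.076, 0, 0, 0.025, -0.072, 0, 0, 0.039, -0.066, 0, 0, 0.052, -0.056, 0, 0
20 0.063, -0.044, 0, 0, 0.071, -0.030, 0, 0, 0.075, -0.015, 0, 0, 0.077, 0.001, 0, 0, 0.075, 0.017, 0, 0, 0.069, 0.032, 0, 0, 0.061, 0.046, 0, 0, 0.050, 0.058, 0, 0, 0.037, 0.067, 0, 0, 0.022, 0.073, 0, 0
30 0.007, 0.076, 0, 0, -0.009, 0.076, 0, 0, -0.025, 0.072, 0, 0, -0.039, 0.066, 0, 0, -0.052, 0.056, 0, 0, -0.063, 0.044, 0, 0, -0.071, 0.030, 0, 0, -0.075, 0.015, 0, 0, -0.077, -0.001, 0, 0, -0.075, -0.017, 0, 0
```

{"op": "move_arm", "data": {"moves": [0.007, 0.076, 0, 0, -0.009, 0.076, 0, 0, -0.025, 0.072, 0, 0, -0.039, 0.066, 0, 0, -0.052, 0.056, 0, 0]}}

```text
t: 11.3
eef_pos: [632.4, 142.7, 201.0]
tcp_rot: [-3.141, -0.0, 1.75]
ft_force: [-6.7, -1.9, 3.1]
opening: 0.269
grip_force: 30.0
```

{"op": "move_arm", "data": {"moves": [-0.063, 0.044, 0, 0, -0.071, 0.03, 0, 0, -0.075, 0.015, 0, 0, -0.077, -0.001, 0, 0, -0.075, -0.017, 0, 0]}}

```text
t: 11.92
eef_pos: [652.0, 91.4, 201.0]
tcp_rot: [3.142, -0.001, 1.75]
ft_force: [-7.7, 5.8, 3.6]
opening: 0.269
grip_force: 30.0
```

{"op": "move_arm", "data": {"moves": [-0.069, -0.032, 0, 0, -0.061, -0.046, 0, 0, -0.05, -0.058, 0, 0, -0.037, -0.067, 0, 0, -0.022, -0.073, 0, 0]}}

```text
t: 12.55
eef_pos: [618.3, 48.9, 201.0]
tcp_rot: [3.139, -0.001, 1.75]
ft_force: [2.0, 8.5, -1.3]
opening: 0.27
grip_force: 30.0
```

{"op": "move_arm", "data": {"moves": [-0.007, -0.076, 0, 0, 0.009, -0.076, 0, 0, 0.025, -0.072, 0, 0, 0.039, -0.066, 0, 0, 0.052, -0.056, 0, 0]}}

```text
t: 13.18
eef_pos: [563.2, 56.9, 201.0]
tcp_rot: [3.141, 0.001, 1.75]
ft_force: [5.4, 1.3, -3.3]
opening: 0.266
grip_force: 30.0
```

```bash
cat > f.py <<'E'
import numpy as np,sys
o=np.array([598.3,95.6]);a=1.7496;x=np.array([np.cos(a),np.sin(a)]);y=np.array([-x[1],x[0]])
def rep(px,py,fx,fy,h=(3.9,0)):
    q=np.array([px,py])-o;q=np.array([q@x,q@y])-h;t=np.arctan2(q[1],q[0]);f=np.array([fx,fy]);f=np.array([f@x,f@y])
    print("r %.2f th %.1f  tang %.2f  rad %.2f"%(np.hypot(*q),np.degrees(t),-f@[np.sin(t),-np.cos(t)],f@[np.cos(t),np.sin(t)]))
if len(sys.argv)>1: rep(*map(float,sys.argv[1:5]))
E
python3 f.py 632.4 142.7 -6.7 -1.9; python3 f.py 577.5 151.2 -1.5 0.3
```

```text
r 55.52 th -49.1  tang 4.03  rad -5.68
r 55.53 th 11.0  tang 1.29  rad 0.82
```

```bash
python3 - <<'E'
from f import *
d=[(577.5,151.2,-1.5,.3),(632.4,142.7,-6.7,-1.9),(652,91.4,-7.7,5.8),(618.3,48.9,2,8.5),(563.2,56.9,5.4,1.3)]
for r in d: rep(*r)
from scipy.optimize import least_squares
P=np.array(d)[:,:2];s=least_squares(lambda v:np.hypot(*(P-v[:2]).T)-v[2],[598,99,55]).x
q=s[:2]-o;print(s,q@x,q@y)
s=least_squares(lambda v:np.hypot(*(P-v[:2]).T)-55,[598,99]).x;print(s)
E
```

```text
r 55.53 th 11.0  tang 1.29  rad 0.82
r 55.52 th -49.1  tang 4.03  rad -5.68
r 54.98 th -108.7  tang 4.61  rad -8.47
r 54.61 th -168.0  tang 5.07  rad -7.11
r 54.71 th 130.8  tang 3.38  rad -4.41
[597.60360421  99.94389236  55.08608624] 4.3984941001986195 -0.08727861962515734
[597.64638818  99.93740218]
```

{"op": "move_arm", "data": {"moves": [0.063, -0.044, 0, 0, 0.071, -0.03, 0, 0]}}

```text
t: 13.42
eef_pos: [548.4, 75.2, 201.1]
tcp_rot: [3.141, 0.0, 1.75]
ft_force: [6.5, -2.0, -4.7]
opening: 0.264
grip_force: 30.0
```

```bash
python3 - <<'E'
from h import *
print(monitor.state()["ft_force"],monitor.state()["eef_pos"])
im=viewer.read_camera("side")[:,:,::-1]
c=np.array([597.65,99.94]);a=1.7496;x=np.array([np.cos(a),np.sin(a)]);y=np.array([-x[1],x[0]])
W=lambda px,py,z:[*(c+px*x+py*y),z]
for z in (48,52,56,60,64,68,72,76,80): print(z,((proj("side",[W(-60,-55,z),W(-60,0,z),W(-60,55,z)])-[290,170])*8).round().tolist())
cv2.imwrite("pics/s2.png",cv2.resize(im[170:245,290:390],(800,600),interpolation=cv2.INTER_CUBIC))
E
```

```text
[ 6.45276882 -2.01310817 -4.74900586] [548.36489999  75.23646201 201.05150625]
48 [[484.0, 288.0], [379.0, 314.0], [272.0, 341.0]]
52 [[484.0, 283.0], [379.0, 309.0], [273.0, 336.0]]
56 [[485.0, 278.0], [380.0, 304.0], [273.0, 331.0]]
60 [[486.0, 273.0], [380.0, 299.0], [273.0, 325.0]]
64 [[486.0, 267.0], [381.0, 293.0], [273.0, 320.0]]
68 [[487.0, 262.0], [381.0, 288.0], [273.0, 315.0]]
72 [[487.0, 257.0], [381.0, 283.0], [274.0, 310.0]]
76 [[488.0, 251.0], [382.0, 278.0], [274.0, 304.0]]
80 [[489.0, 246.0], [382.0, 272.0], [274.0, 299.0]]
```

View pics/s2.png

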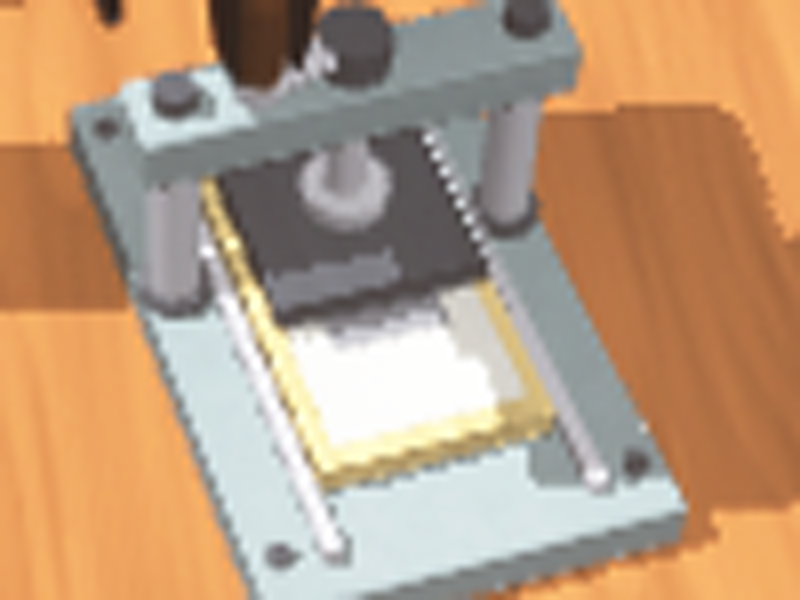

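{"op": "move_arm", "data": {"moves": [0.075, -0.015, 0, 0, 0.077, 0.001, 0, 0, 0.075, 0.017, 0, 0, 0.069, 0.032, 0, 0]}}

```text
t: 13.98
eef_pos: [546.2, 120.1, 201.0]
tcp_rot: [3.141, 0.001, 1.75]
ft_force: [5.9, -8.0, -4.6]
opening: 0.267
grip_force: 30.0
```

{"op": "move_arm", "data": {"moves": [0.061, 0.046, 0, 0, 0.05, 0.058, 0, 0, 0.037, 0.067, 0, 0]}}

```text
t: 14.35
eef_pos: [567.2, 146.1, 201.0]
tcp_rot: [-3.14, 0.001, 1.751]
ft_force: [2.8, -10.2, -2.2]
opening: 0.267
grip_force: 30.0
```

```bash
python3 - <<'E'
from f import *
from h import monitor
s=monitor.state();h=(4.4,-.09)
rep(548.4,75.2,6.5,-2,h);rep(*s["eef_pos"][:2],*s["ft_force"][:2],h)
th=np.radians(23-6-6*np.arange(-1,60));p=55*np.c_[np.cos(th),np.sin(th)]
d=np.diff(p,axis=0)/150*[1,-1]
for k in range(0,60,2): print(round(23-6*k), ", ".join(f"{a:.4f}, {b:.4f}, 0, 0" for a,b in d[k:k+2]))
E
```

```text
r 55.08 th 106.5  tang 4.71  rad -4.91
r 55.30 th 23.1  tang 3.30  rad -10.05
23 0.0131, 0.0361, 0, 0, 0.0093, 0.0372, 0, 0
11 0.0053, 0.0380, 0, 0, 0.0013, 0.0384, 0, 0
-1 -0.0027, 0.0383, 0, 0, -0.0067, 0.0378, 0, 0
-13 -0.0106, 0.0369, 0, 0, -0.0144, 0.0356, 0, 0
-25 -0.0180, 0.0339, 0, 0, -0.0215, 0.0318, 0, 0
-37 -0.0247, 0.0294, 0, 0, -0.0276, 0.0267, 0, 0
-49 -0.0302, 0.0236, 0, 0, -0.0325, 0.0203, 0, 0
-61 -0.0345, 0.0168, 0, 0, -0.0361, 0.0131, 0, 0
-73 -0.0372, 0.0093, 0, 0, -0.0380, 0.0053, 0, 0
-85 -0.0384, 0.0013, 0, 0, -0.0383, -0.0027, 0, 0
-97 -0.0378, -0.0067, 0, 0, -0.0369, -0.0106, 0, 0
-109 -0.0356, -0.0144, 0, 0, -0.0339, -0.0180, 0, 0
-121 -0.0318, -0.0215, 0, 0, -0.0294, -0.0247, 0, 0
-133 -0.0267, -0.0276, 0, 0, -0.0236, -0.0302, 0, 0
-145 -0.0203, -0.0325, 0, 0, -0.0168, -0.0345, 0, 0
-157 -0.0131, -0.0361, 0, 0, -0.0093, -0.0372, 0, 0
-169 -0.0053, -0.0380, 0, 0, -0.0013, -0.0384, 0, 0
-181 0.0027, -0.0383, 0, 0, 0.0067, -0.0378, 0, 0
-193 0.0106, -0.0369, 0, 0, 0.0144, -0.0356, 0, 0
-205 0.0180, -0.0339, 0, 0, 0.0215, -0.0318, 0, 0
-217 0.0247, -0.0294, 0, 0, 0.0276, -0.0267, 0, 0
-229 0.0302, -0.0236, 0, 0, 0.0325, -0.0203, 0, 0
-241 0.0345, -0.0168, 0, 0, 0.0361, -0.0131, 0, 0
-253 0.0372, -0.0093, 0, 0, 0.0380, -0.0053, 0, 0
-265 0.0384, -0.0013, 0, 0, 0.0383, 0.0027, 0, 0
-277 0.0378, 0.0067, 0, 0, 0.0369, 0.0106, 0, 0
-289 0.0356, 0.0144, 0, 0, 0.0339, 0.0180, 0, 0
-301 0.0318, 0.0215, 0, 0, 0.0294, 0.0247, 0, 0
-313 0.0267, 0.0276, 0, 0, 0.0236, 0.0302, 0, 0
-325 0.0203, 0.0325, 0, 0, 0.0168, 0.0345, 0, 0
```

{"op": "move_arm", "data": {"moves": [0.005, 0.039, 0, 0, 0.009, 0.037, 0, 0]}}

```text
t: 14.6
eef_pos: [577.5, 151.1, 201.0]
tcp_rot: [-3.14, -0.001, 1.75]
ft_force: [-4.8, 2.6, 1.8]
opening: 0.261
grip_force: 30.0
```

{"op": "move_arm", "data": {"moves": [0.005, 0.038, 0, 0, 0.001, 0.038, 0, 0]}}

```text
t: 14.85
eef_pos: [588.6, 154.2, 201.0]
tcp_rot: [-3.14, -0.002, 1.75]
ft_force: [-4.9, 3.1, 1.2]
opening: 0.266
grip_force: 30.0
```

```bash
cat > r.py <<'E'
from f import *
from h import monitor
s=monitor.state()
rep(*s["eef_pos"][:2],*s["ft_force"][:2],(4.4,-.09))
E
python3 r.py
```

```text
r 54.95 th -0.8  tang 4.27  rad 3.90
```

{"op": "move_arm", "data": {"moves": [-0.003, 0.038, 0, 0, -0.007, 0.038, 0, 0]}}

```text
t: 15.1
eef_pos: [599.6, 154.8, 201.0]
tcp_rot: [-3.139, -0.002, 1.75]
ft_force: [-8.3, 4.6, 3.2]
opening: 0.268
grip_force: 30.0
```

```bash
python3 r.py
```

```text
r 54.92 th -12.3  tang 8.45  rad 4.29
```

{"op": "move_arm", "data": {"moves": [-0.011, 0.037, 0, 0, -0.014, 0.036, 0, 0]}}

```text
t: 15.35
eef_pos: [610.4, 153.4, 201.0]
tcp_rot: [-3.138, -0.003, 1.75]
ft_force: [-11.4, 5.5, 4.2]
opening: 0.269
grip_force: 30.0
```

```bash
python3 r.py
```

```text
r 54.94 th -23.7  tang 12.35  rad 2.69
```

{"op": "move_arm", "data": {"moves": [0.004, -0.01, 0, 0, 0, 0, 0, 0]}}

```text
t: 15.6
eef_pos: [609.6, 153.5, 201.0]
tcp_rot: [-3.14, -0.002, 1.75]
ft_force: [-5.1, 5.2, 1.9]
opening: 0.265
grip_force: 30.0
```

```bash
python3 r.py
```

```text
r 54.92 th -22.9  tang 6.10  rad 3.98
```

{"op": "move_arm", "data": {"moves": [0, 0, 0, 0, 0, 0, 0, 0, 0, 0, 0, 0, 0, 0, 0, 0, 0, 0, 0, 0], "claw": 75}}

```text
t: 16.23
eef_pos: [610.8, 152.1, 201.0]
tcp_rot: [3.141, -0.0, 1.75]
ft_force: [0.4, -1.1, -0.0]
opening: 0.736
grip_force: 0.0
```

{"op": "move_arm", "data": {"moves": [0, 0, -0.25, 0, 0, 0, -0.3, 0, 0, 0, -0.3, 0, 0, 0, 0, 0, 0, 0, 0, 0]}}

```text
t: 16.85
eef_pos: [610.3, 152.0, 327.8]
tcp_rot: [-3.141, -0.0, 1.75]
ft_force: [0.8, -0.8, 0.4]
opening: 0.787
grip_force: 0.0
```

```bash
python3 - <<'E'
from h import *
im=viewer.read_camera("side")[:,:,::-1]
cv2.imwrite("pics/s3.png",cv2.resize(im[150:250,270:390],(720,600),interpolation=cv2.INTER_CUBIC))
E
```

```text
(no output)
```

View pics/s3.png

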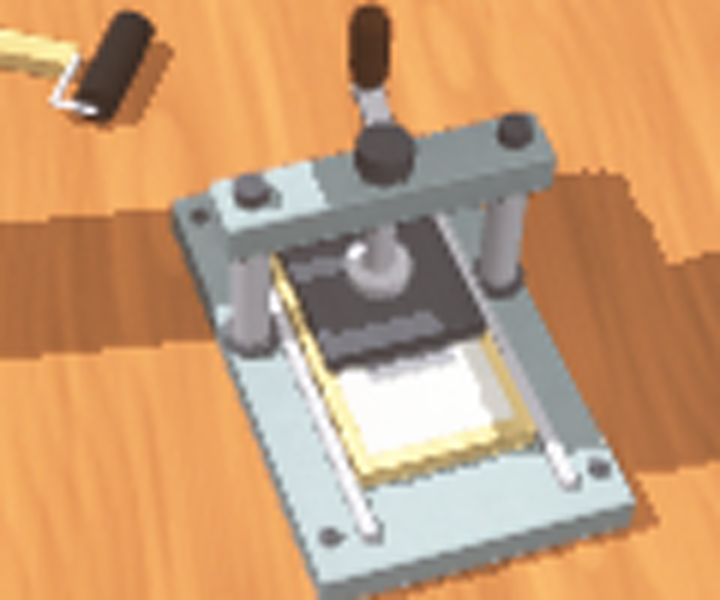

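The picture shows the platen's lower corner at (332,370), level with the board. The knob at (370,45) has stayed where I left it, and the arm is clear of everything.

```bash
python3 -c "
from cell import order
print(order.job_done())"
```

```text
the job is handed in; nothing more can be done
None
```

I pushed the board home against the back stop, clamped it and let go, then handed the job in. The knob's push-back peaked at about 12.4 N, above the 7 N target but under the 13 N crush limit, because I ran two 12° steps before checking. I then eased it back to about 6 N. The clamping force isn't measured directly, and handing in gave no verdict. I didn't touch the jar, ink bottle or brayer.

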